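# Measure the free play of a lead-screw slide and mark it on the scale

### The job

Measure this slide's free play: take the saddle by its post and ease it to the left until it meets its collar, then to the right until it meets its lock nut, each time holding a light steady push of about 5 N there for half a second, so that the slack is surely taken up but you neither ram the collar nor drag the nut along its screw. Then set the marker block on the scale in front to the distance the saddle travelled between the two, good to 3 mm, let go, and leave the parts lying round the unit where they are.

Things in the scene. Friction and masses are not known exactly. Their poses are not given: they have to be found in the camera images.
- slide_unit: Slide unit fixed to the worktop: aluminium bed 220 mm long, 136 mm deep, with two 46 mm high end plates, guide rods and a locked lead screw. Origin on the worktop under the bed; x points away from the robot (yaw up to 0.3 rad), y to the left along the rods. In this frame the saddle moves along the line x = +10 mm, the marker along x = -68 mm.
- saddle (a joint): Position of the saddle along the unit's y axis, m, growing to the left. The saddle is a steel cover 88 x 84 mm, top at 58 mm. It slides at 1 to 2 N over its free play, 18 to 46 mm in all, 3 to 15 mm of it left of where it starts. Under it are hidden a solid fixed collar, met at the left end, and a lock nut, met at the right end, which is dragged along at over about 14 N. Both can only be felt.
- saddle_grip (a point): Point to grip on the saddle's post, an upright black round post 24 mm in diameter, its top 102 mm above the worktop; this point is on its axis 85 mm above the worktop. Axes as the slide unit's.
- marker (a joint): Reading of the marker on the scale, m: 0 at its left end stop, growing to the right, 0.060 at its right end stop; 0.030 means a play of 30 mm. It slides at about 1.5 N and stays where it is left. It starts near the right end, above every possible play.
- marker_top (a point): Centre of the top of the marker, an upright dark steel block 14 x 14 mm, from 12 to 46 mm above the worktop, with a thin pointer towards the ticks. It slides along the 8 mm high ledge in front of the saddle. The two end stops of its track are 18 mm high. Axes as the slide unit's.
- scale_zero (a point): The tick at the left end of the scale, 8 mm above the worktop: ticks every 5 mm, long ones every 10 mm, 0 at the left and 60 at the right (60 mm further along the unit's -y). Axes as the slide unit's.
- brass_bush: Bystander, not part of the job: flanged brass bush, 42 mm wide, 26 mm high, on the worktop by the unit; origin at the centre of its underside.
- sleeve_short: Bystander, not part of the job: short steel sleeve, 31 mm wide, 26 mm high, on the worktop by the unit; origin at the centre of its underside.
- ring_big: Bystander, not part of the job: turned steel ring, 66 mm wide, 20 mm high, on the worktop by the unit; origin at the centre of its underside.
- nut_0: Bystander, not part of the job: bright hex nut, 27 mm wide, 11 mm high, on the worktop by the unit; origin at the centre of its underside.
- chuck_key: Bystander, not part of the job: T-shaped chuck key lying flat, 72 x 68 x 12 mm, on the worktop by the unit; origin at the centre of its underside.
- sleeve_tall: Bystander, not part of the job: tall steel sleeve standing upright, 35 mm wide, 62 mm high, on the worktop by the unit; origin at the centre of its underside.

How it is judged:
By the outcome, as a careful person would: the job done as asked, in the order asked, and still so for the second after the job is handed in, with the robot touching nothing.
It also fails if it takes over 61 s, if anything falls off the work surface, if the arm or the gripper's body presses on something with over 40 N, if the wrist force passes 120 N, or if a joint passes its speed limit or range.

### The arm

A 6-joint arm with a two-finger parallel gripper is mounted at the origin on a cart in front of the work surface, level with it; the furniture and walls round the work are solid. World frame = base frame: x ahead of the robot, y to its left, z up, the work surface at z = 0. Lengths are in m, angles in degrees, forces in N, time in s.
With the tool pointing down it reaches from about 0.3 to 1 m from the base axis. Payload 5.1 kg.
Tool frame: the origin (TCP) lies between the finger pads; the fingertips stand 22 mm ahead of it and the grasp point (between the pads) lies 3 mm ahead of it; z points along the fingers, y is the direction in which the jaws open and shut (so a half turn about z gives the same grasp; the last joint's range is limited). The gripper opens to 95 mm and grips with 3 to 60 N. Pads are 20 mm wide; open, the fingers measure 119 mm over their backs; the gripper's body (75 mm by 180 mm) begins 59 mm behind the grasp point.
Start: joints at [61.272, 7.093, 94.555, -0, 78.352, -4.733], TCP at [0.264, 0.594, 0.237] pointing down, gripper open.
Joint ranges: [-149.61, 149.61], [-58.7, 133.49], [1.44, 155.28], [-77.14, 257.14], [18.33, 153.61], [-166.67, 166.67]. Speed limits (degrees/s): [147.25, 147.25, 180, 180, 180, 180].

### API

Orientations are given as a 3x3 rotation matrix whose columns are the frame's x, y, z axes.
In Python, from cell import state, read_camera, camera_params, finish_job gives the robot as it stands.
- The arm moves only by the tool servo_tool, never from a script. Its argument "rows" is a list of rows, each a list of 5 numbers: the closure, from 0 (fully open) to 1 (shut), then the shift along the tool's x, y, z in mm, then the turn about the tool's z in degrees. A call has 1 to 12 rows; each row is the pose to reach, as a shift and turn from the pose measured when the call began, along the tool's axes at that moment; what a row does not reach only later rows make up. A row lasts 1/12 s, in which the tool goes at most 41.7 mm and 7.16 degrees, less where a joint would pass 70% of its speed; a pose out of reach is approached as far as the arm can. A call with a gripper value outside its range is refused whole. The fingers move at their own pace and stop on an object; "squeeze" is the grip in N (left out, the last holds). Time passes only in rows, so rows that repeat a pose let the fingers close. It gives the time, the measured TCP pose, the force and the opening at its end, in the units of the state.
- state(): the state, without advancing time (a new reading comes with each control period).
- read_camera(name): name is "side" or "top"; returns (picture, depth): 480x640x3 uint8, red, green, blue; 480x640 float32, m along the optical axis (not along the pixel's ray), 0 where there is no reading.
- camera_params(name): a dict with "mtx" (3x3 intrinsics, pixels), "cam_to_world" (4x4, takes a point from camera to world coordinates). Camera axes: x right, y down, z forward; pixel columns grow to the right and rows downward; lengths in m; the calibration is good to about 2 mm. A picture is of the moment at which its call begins. camera_params takes no time and is no camera call.
- finish_job(): hands the job in, once; it reports no verdict.
The state is a dict: "time_s": time; "qpos": joint angles; "qd": joint speeds; "tau": joint torques, N m; "position": TCP position; "tool_rot": TCP orientation; "ft_force": force on the tool from outside, world axes, zero at the start; "wrist_torque": the same for the moment, N m; "opening": opening from 0.0 (shut) to 1.0 (fully open).
Only numpy, scipy, OpenCV 4.12 (cv2) and the standard library are available. Lean on these libraries where they do the work, as an engineer would, in place of code of your own. Each camera call takes 0.05 s, during which the arm holds its last target.

## Working session

There is one attempt and no reset: what is moved stays moved. The work goes in short steps, Python scripts to look and compute and a tool call to move; the robot and the scene stay as the last step left them, time stands still between calls to the robot, and variables do not carry over. Pictures are saved under pics/ and viewed, and the job is handed in when it is done.

Besides the shell and the picture viewer there is one more tool, called as name(argument=value, ...) on one line, values as JSON. servo_tool: Moves the arm, as the interface text tells. Its arguments: {"type":"object","properties":{"rows":{"type":"array"},"squeeze":{"type":"number"}},"required":["rows"]}

```bash
mkdir -p pics; ls; python3 - <<'E'
from cell import *
import cv2,numpy as np
s=state();print(s)
for n in("side","top"):
    p,d=read_camera(n);cv2.imwrite(f"pics/{n}0.png",p[:,:,::-1]);np.savez(f"{n}0.npz",p=p,d=d)
    print(n,camera_params(n))
E
```

```text
pics
{'time_s': 0.0, 'qpos': array([ 6.12718051e+01,  7.13444342e+00,  9.46334730e+01, -1.74623142e-03,
        7.83508078e+01, -4.73169501e+00]), 'qd': array([-0.04414227, -0.02887182, -0.01141476,  0.01997725,  0.04046959,
        0.08245059]), 'tau': array([ 5.90882810e-04, -4.17611396e+01, -3.59928954e+01,  7.74484989e-02,
        4.91114811e-02, -1.52230273e-04]), 'position': array([0.26408163, 0.59328967, 0.23538258]), 'tool_rot': array([[-9.13572750e-01,  4.06674182e-01, -9.69803525e-04],
       [ 4.06675314e-01,  9.13570925e-01, -1.83141700e-03],
       [ 1.41194293e-04, -2.06752782e-03, -9.99997853e-01]]), 'ft_force': array([ 0.22038578,  0.68002544, -0.35762175]), 'wrist_torque': array([0.05446571, 0.00878825, 0.03149228]), 'opening': 0.999835191668275}
side {'mtx': array([[444.10360311,   0.        , 321.54803731],
       [  0.        , 444.10360311, 242.57041134],
       [  0.        ,   0.        ,   1.        ]]), 'cam_to_world': array([[ 0.88751182, -0.28205143,  0.36437586,  0.30364643],
       [-0.46042159, -0.57422512,  0.67696195, -0.55102322],
       [ 0.01829569, -0.76857824, -0.63949414,  0.60678646],
       [ 0.        ,  0.        ,  0.        ,  1.        ]])}
top {'mtx': array([[512.48703423,   0.        , 317.84177911],
       [  0.        , 512.48703423, 237.64807877],
       [  0.        ,   0.        ,   1.        ]]), 'cam_to_world': array([[ 0.00510572, -0.98079058,  0.19499686,  0.45874563],
       [-0.99997725, -0.00586705, -0.00332695,  0.01522276],
       [ 0.0044071 , -0.19497544, -0.98079822,  0.93196721],
       [ 0.        ,  0.        ,  0.        ,  1.        ]])}
```

View pics/side0.png

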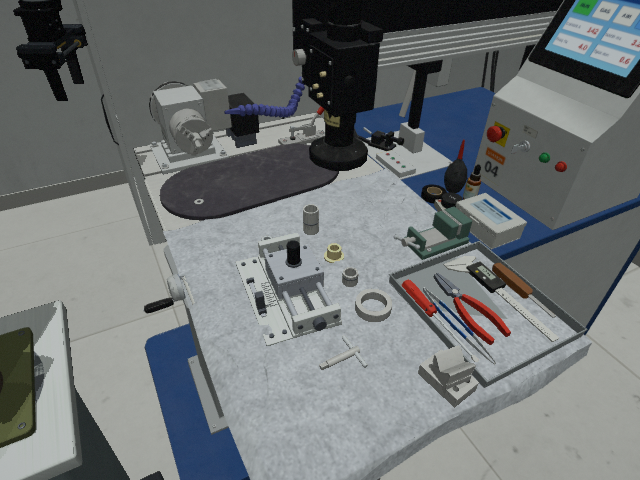

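View pics/top0.png

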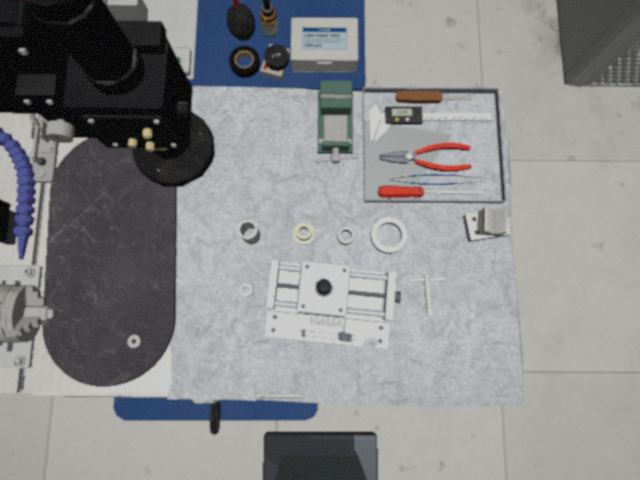

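```bash
python3 - <<'E'
import cv2,numpy as np
p=np.load("top0.npz")["p"][:,:,::-1]
cv2.imwrite("pics/t1.png",cv2.resize(p[220:360,250:420],None,fx=4.7,fy=4.2857,interpolation=cv2.INTER_CUBIC))
p=np.load("side0.npz")["p"][:,:,::-1]
cv2.imwrite("pics/s1.png",cv2.resize(p[220:350,225:355],None,fx=4.6,fy=4.6,interpolation=cv2.INTER_CUBIC))
E
```

```text
(no output)
```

View pics/t1.png

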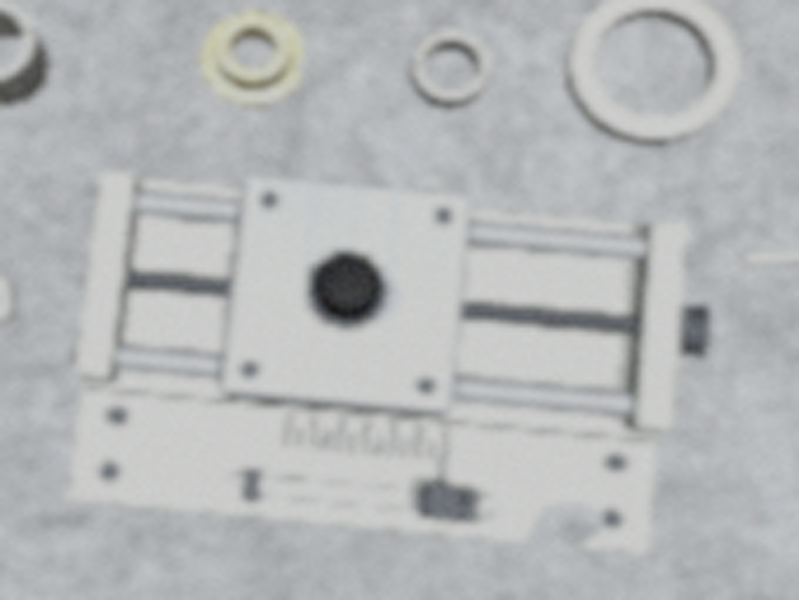

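View pics/s1.png

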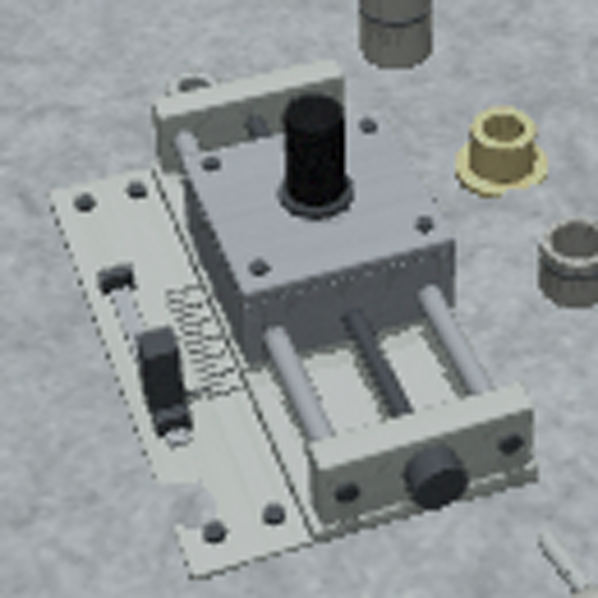

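```bash
cat > h.py <<'E'
import numpy as np
from cell import camera_params
def ray(cam,u,v,z):
    c=camera_params(cam);K=c["mtx"];T=c["cam_to_world"]
    d=T[:3,:3]@np.linalg.solve(K,[u,v,1.]);o=T[:3,3]
    return o+d*(z-o[2])/d[2]
def tc(x,y,z): return ray("top",250+(x+.5)/4.7-.5,220+(y+.5)/4.2857-.5,z)
def sc(x,y,z): return ray("side",225+(x+.5)/4.6-.5,220+(y+.5)/4.6-.5,z)
E
python3 - <<'E'
from h import *
np.set_printoptions(precision=4,suppress=True)
S=[tc(*a,.058) for a in((269,200),(444,216),(250,369),(427,385))]
print("top screws",np.mean(S,0)); S2=[sc(*a,.058) for a in((369,126),(424,224),(211,163),(260,267))]
print("side screws",np.mean(S2,0))
for S in(S,S2):
    y=[np.degrees(np.arctan2(-(b-a)[0],(b-a)[1])) for a,b in((S[1],S[0]),(S[3],S[2]))]
    x=[np.degrees(np.arctan2((b-a)[1],(b-a)[0])) for a,b in((S[2],S[0]),(S[3],S[1]))]
    print(y,x)
a,b=tc(75,497,.008),tc(645,550,.008);print("front edge",a,b,np.degrees(np.arctan2(-(a-b)[0],(a-b)[1])))
print("post top",tc(347,284,.102),sc(315,110,.102))
print("marker top",tc(447,499,.046),sc(159,342,.046))
print("zero",tc(285,425,.008),sc(180,290,.008)); print("60",tc(442,440,.008),sc(228,390,.008))
E
```

```text
top screws [0.5455 0.0021 0.058 ]
side screws [0.5447 0.0042 0.058 ]
[np.float64(-5.443518112819311), np.float64(-5.312901546344717)] [np.float64(-5.2742312865795276), np.float64(-5.479996557691703)]
[np.float64(-5.855722735306499), np.float64(-5.5167749631302)] [np.float64(-6.23805810871292), np.float64(-5.417010323634066)]
front edge [0.4651 0.1037 0.008 ] [ 0.4448 -0.1106  0.008 ] -5.416508595077838
post top [0.5441 0.0029 0.102 ] [0.5448 0.0032 0.102 ]
marker top [ 0.4648 -0.0343  0.046 ] [ 0.4625 -0.0331  0.046 ]
zero [0.495  0.0249 0.008 ] [0.4917 0.0257 0.008 ]
60 [ 0.4891 -0.0346  0.008 ] [ 0.488  -0.0341  0.008 ]
```

servo_tool(rows=[[0,-35,-30,0,-2],[0,-70,-60,0,-4],[0,-105,-90,0,-6],[0,-140,-120,0,-8],[0,-175,-150,0,-10],[0,-210,-180,0,-12],[0,-245,-210,0,-14],[0,-280,-240,0,-16],[0,-315,-270,0,-18.5],[0,-350,-300,0,-18.5],[0,-385,-330,0,-18.5],[0,-420,-360,0,-18.5]], squeeze=20)

```text
time_s: 1.1
position: [0.4786, 0.14, 0.2358]
tool_rot: [[-0.995, 0.096, -0.001], [0.096, 0.995, -0.002], [0.001, -0.002, -1.0]]
ft_force: [0.2, -0.4, 0.1]
opening: 1.002
```

servo_tool(rows=[[0,-19,-32,8,0],[0,-38,-64,20,0],[0,-58,-96,30,0],[0,-72,-120,45,0],[0,-79,-130,60,0],[0,-79,-130,75,0],[0,-79,-130,75,0],[0,-79,-130,75,0]])

```text
time_s: 1.77
position: [0.5437, 0.0029, 0.1596]
tool_rot: [[-0.995, 0.096, -0.004], [0.096, 0.995, -0.001], [0.004, -0.002, -1.0]]
ft_force: [-0.0, 0.3, 0.1]
opening: 0.997
```

```bash
python3 - <<'E'
from cell import *
import cv2,numpy as np
s=state();print(s["time_s"],s["position"],s["tool_rot"],s["ft_force"])
p,d=read_camera("side");cv2.imwrite("pics/s2.png",cv2.resize(p[120:350,200:400,::-1],None,fx=2.6,fy=2.6))
E
```

```text
1.7667 [0.54372494 0.00285192 0.1596309 ] [[-0.99536064  0.09612645 -0.00411157]
 [ 0.09613199  0.99536791 -0.00117073]
 [ 0.00397998 -0.00156055 -0.99999086]] [-0.01512103  0.28859461  0.05458366]
```

View pics/s2.png

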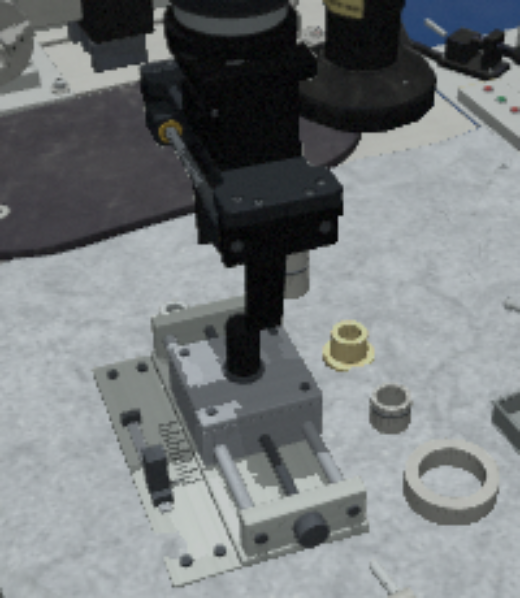

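```bash
python3 - <<'E'
from h import *
c=camera_params("side");M=np.linalg.inv(c["cam_to_world"])
for dy in(-.053,0,.053):
    q=M@[.5437+.096*dy,.0029+.995*dy,.138,1];u=c["mtx"]@q[:3];u=u[:2]/u[2];print(dy,u,(u-[200,120])*2.6)
E
```

```text
-0.053 [302.6731945 246.3894087] [266.95030569 328.61246262]
0 [292.08763608 227.72210795] [239.42785381 280.07748068]
0.053 [282.49614593 210.80781546] [214.48997942 236.1003202 ]
```

servo_tool(rows=[[0,-1,0,20,0],[0,-1,0,45,0],[0,-1,0,62,0],[0,-1,0,71,0],[0,-1,0,71,0],[0.5,-1,0,71,0],[0.7,-1,0,71,0],[0.8,-1,0,71,0],[0.8,-1,0,71,0],[0.8,-1,0,71,0],[0.8,-1,0,71,0],[0.8,-1,0,71,0]], squeeze=20)

```text
time_s: 2.82
position: [0.5455, 0.0029, 0.0902]
tool_rot: [[-0.995, 0.096, -0.001], [0.096, 0.995, -0.001], [0.001, -0.002, -1.0]]
ft_force: [-0.9, 0.0, -0.7]
opening: 0.566
```

servo_tool(rows=[[0.85,0,0,0,0],[0.85,0,0,0,0],[0.85,0,0,0,0],[0.85,0,0,0,0],[0.85,0,0,0,0],[0.85,0,0,0,0],[0.85,0,0,0,0],[0.85,0,0,0,0],[0.85,0,0,0,0],[0.85,0,0,0,0]])

```text
time_s: 3.65
position: [0.5454, 0.0029, 0.0901]
tool_rot: [[-0.995, 0.096, -0.001], [0.096, 0.995, -0.001], [0.001, -0.001, -1.0]]
ft_force: [-0.1, 0.1, 0.2]
opening: 0.248
```

servo_tool(rows=[[0.85,0,0.3,0,0],[0.85,0,0.6,0,0],[0.85,0,0.9,0,0],[0.85,0,1.2,0,0],[0.85,0,1.5,0,0]])

```text
time_s: 4.07
position: [0.5456, 0.0043, 0.0901]
tool_rot: [[-0.995, 0.096, -0.001], [0.096, 0.995, -0.002], [0.001, -0.002, -1.0]]
ft_force: [0.6, -2.0, -0.6]
opening: 0.25
```

servo_tool(rows=[[0.85,0,0.3,0,0],[0.85,0,0.6,0,0],[0.85,0,0.9,0,0],[0.85,0,1.2,0,0]])

```text
time_s: 4.4
position: [0.5457, 0.0055, 0.0902]
tool_rot: [[-0.995, 0.096, -0.001], [0.096, 0.995, -0.002], [0.001, -0.002, -1.0]]
ft_force: [0.6, -1.6, 0.1]
opening: 0.249
```

servo_tool(rows=[[0.85,0,0.3,0,0],[0.85,0,0.6,0,0],[0.85,0,0.9,0,0],[0.85,0,1.2,0,0]])

```text
time_s: 4.73
position: [0.5458, 0.0068, 0.0901]
tool_rot: [[-0.995, 0.096, -0.001], [0.096, 0.995, -0.002], [0.001, -0.002, -1.0]]
ft_force: [0.7, -0.8, 0.6]
opening: 0.253
```

servo_tool(rows=[[0.85,0,0.3,0,0],[0.85,0,0.6,0,0],[0.85,0,0.9,0,0],[0.85,0,1.2,0,0]])

```text
time_s: 5.07
position: [0.546, 0.008, 0.0902]
tool_rot: [[-0.995, 0.096, -0.001], [0.096, 0.995, -0.002], [0.001, -0.002, -1.0]]
ft_force: [0.0, -1.2, -0.1]
opening: 0.249
```

servo_tool(rows=[[0.85,0,0.3,0,0],[0.85,0,0.6,0,0],[0.85,0,0.9,0,0],[0.85,0,1.2,0,0]])

```text
time_s: 5.4
position: [0.546, 0.0092, 0.0901]
tool_rot: [[-0.995, 0.096, -0.001], [0.096, 0.995, -0.002], [0.001, -0.002, -1.0]]
ft_force: [0.1, -0.5, -1.2]
opening: 0.252
```

servo_tool(rows=[[0.85,0,0.3,0,0],[0.85,0,0.6,0,0],[0.85,0,0.9,0,0],[0.85,0,1.2,0,0]])

```text
time_s: 5.73
position: [0.5462, 0.0104, 0.0901]
tool_rot: [[-0.995, 0.096, -0.001], [0.096, 0.995, -0.002], [0.001, -0.002, -1.0]]
ft_force: [-0.3, -1.4, -0.6]
opening: 0.248
```

servo_tool(rows=[[0.85,0,0.3,0,0],[0.85,0,0.6,0,0],[0.85,0,0.9,0,0],[0.85,0,1.2,0,0]])

```text
time_s: 6.07
position: [0.5463, 0.0117, 0.0901]
tool_rot: [[-0.995, 0.096, -0.001], [0.096, 0.995, -0.002], [0.001, -0.002, -1.0]]
ft_force: [-1.1, -1.3, 0.3]
opening: 0.248
```

servo_tool(rows=[[0.85,0,0.3,0,0],[0.85,0,0.6,0,0],[0.85,0,0.9,0,0],[0.85,0,1.2,0,0]])

```text
time_s: 6.4
position: [0.5464, 0.0129, 0.0901]
tool_rot: [[-0.995, 0.096, -0.001], [0.096, 0.995, -0.002], [0.001, -0.002, -1.0]]
ft_force: [-1.2, -1.4, 0.8]
opening: 0.251
```

servo_tool(rows=[[0.85,0,0.3,0,0],[0.85,0,0.6,0,0],[0.85,0,0.9,0,0],[0.85,0,1.2,0,0]])

```text
time_s: 6.73
position: [0.5465, 0.0137, 0.0902]
tool_rot: [[-0.995, 0.095, -0.001], [0.095, 0.995, -0.003], [0.001, -0.003, -1.0]]
ft_force: [-0.1, -3.7, -0.1]
opening: 0.249
```

servo_tool(rows=[[0.85,0,0.5,0,0],[0.85,0,0.5,0,0],[0.85,0,0.5,0,0]])

```text
time_s: 6.98
position: [0.5465, 0.0138, 0.0901]
tool_rot: [[-0.995, 0.095, -0.002], [0.095, 0.995, -0.003], [0.001, -0.004, -1.0]]
ft_force: [-0.7, -5.3, 0.1]
opening: 0.247
```

servo_tool(rows=[[0.85,0,0.5,0,0],[0.85,0,0.5,0,0],[0.85,0,0.5,0,0],[0.85,0,0.5,0,0],[0.85,0,0.5,0,0],[0.85,0,0.5,0,0],[0.85,0,0.5,0,0],[0.85,0,0.5,0,0]])

```text
time_s: 7.65
position: [0.5465, 0.0138, 0.0901]
tool_rot: [[-0.995, 0.095, -0.002], [0.095, 0.995, -0.004], [0.001, -0.004, -1.0]]
ft_force: [-0.9, -5.4, 0.8]
opening: 0.248
```

```bash
python3 - <<'E'
from cell import *
s=state();print(s["position"],s["ft_force"],s["wrist_torque"],s["tool_rot"])
E
```

```text
[0.54648222 0.01377364 0.09011785] [-0.91559676 -5.38466202  0.84006219] [-0.6513023   0.11486043 -0.05284984] [[-0.99544848  0.09528325 -0.00184833]
 [ 0.09529044  0.99544023 -0.00429813]
 [ 0.00143036 -0.00445469 -0.99998905]]
```

servo_tool(rows=[[0.85,0,-0.5,0,0],[0.85,0,-1.5,0,0],[0.85,0,-3,0,0],[0.85,0,-4.5,0,0],[0.85,0,-6,0,0],[0.85,0,-7.5,0,0],[0.85,0,-9,0,0],[0.85,0,-10.5,0,0],[0.85,0,-12,0,0],[0.85,0,-13,0,0],[0.85,0,-14,0,0],[0.85,0,-14.5,0,0]])

```text
time_s: 8.65
position: [0.5451, -0.0008, 0.0901]
tool_rot: [[-0.995, 0.095, -0.002], [0.095, 0.995, -0.004], [0.001, -0.004, -1.0]]
ft_force: [-0.2, 1.6, -1.5]
opening: 0.246
```

servo_tool(rows=[[0.85,0,-0.4,0,0],[0.85,0,-0.7,0,0],[0.85,0,-1,0,0]])

```text
time_s: 8.9
position: [0.545, -0.0018, 0.0902]
tool_rot: [[-0.995, 0.096, -0.002], [0.096, 0.995, -0.004], [0.001, -0.004, -1.0]]
ft_force: [0.6, 1.2, -1.6]
opening: 0.249
```

servo_tool(rows=[[0.85,0,-0.4,0,0],[0.85,0,-0.7,0,0],[0.85,0,-1,0,0]])

```text
time_s: 9.15
position: [0.5449, -0.0028, 0.0901]
tool_rot: [[-0.995, 0.095, -0.002], [0.095, 0.995, -0.004], [0.001, -0.004, -1.0]]
ft_force: [0.6, 0.9, -0.7]
opening: 0.25
```

servo_tool(rows=[[0.85,0,-0.4,0,0],[0.85,0,-0.7,0,0],[0.85,0,-1,0,0]])

```text
time_s: 9.4
position: [0.5448, -0.0038, 0.0902]
tool_rot: [[-0.995, 0.095, -0.002], [0.095, 0.995, -0.004], [0.001, -0.004, -1.0]]
ft_force: [0.9, 0.9, -1.2]
opening: 0.251
```

servo_tool(rows=[[0.85,0,-0.4,0,0],[0.85,0,-0.7,0,0]])

```text
time_s: 9.57
position: [0.5447, -0.0046, 0.0901]
tool_rot: [[-0.995, 0.095, -0.002], [0.095, 0.995, -0.004], [0.001, -0.004, -1.0]]
ft_force: [-0.4, 0.7, -0.4]
opening: 0.249
```

servo_tool(rows=[[0.85,0,-0.4,0,0],[0.85,0,-0.7,0,0]])

```text
time_s: 9.73
position: [0.5447, -0.0053, 0.0901]
tool_rot: [[-0.995, 0.095, -0.002], [0.095, 0.995, -0.004], [0.001, -0.004, -1.0]]
ft_force: [1.1, 0.6, -0.3]
opening: 0.25
```

servo_tool(rows=[[0.85,0,-0.4,0,0],[0.85,0,-0.7,0,0]])

```text
time_s: 9.9
position: [0.5446, -0.0061, 0.0902]
tool_rot: [[-0.995, 0.095, -0.002], [0.095, 0.995, -0.004], [0.001, -0.004, -1.0]]
ft_force: [0.1, 2.0, -2.0]
opening: 0.247
```

servo_tool(rows=[[0.85,0,-0.4,0,0],[0.85,0,-0.7,0,0]])

```text
time_s: 10.07
position: [0.5445, -0.0068, 0.0902]
tool_rot: [[-0.995, 0.095, -0.002], [0.095, 0.995, -0.004], [0.001, -0.004, -1.0]]
ft_force: [-0.0, 0.8, -1.8]
opening: 0.248
```

servo_tool(rows=[[0.85,0,-0.4,0,0],[0.85,0,-0.7,0,0]])

```text
time_s: 10.23
position: [0.5445, -0.0076, 0.0902]
tool_rot: [[-0.995, 0.095, -0.002], [0.095, 0.995, -0.004], [0.001, -0.004, -1.0]]
ft_force: [0.3, -0.3, -0.5]
opening: 0.247
```

servo_tool(rows=[[0.85,0,-0.4,0,0],[0.85,0,-0.7,0,0]])

```text
time_s: 10.4
position: [0.5444, -0.0083, 0.0901]
tool_rot: [[-0.995, 0.095, -0.002], [0.095, 0.995, -0.004], [0.001, -0.004, -1.0]]
ft_force: [0.9, 1.2, -0.8]
opening: 0.249
```

servo_tool(rows=[[0.85,0,-0.4,0,0],[0.85,0,-0.7,0,0]])

```text
time_s: 10.57
position: [0.5443, -0.0091, 0.0901]
tool_rot: [[-0.995, 0.095, -0.002], [0.095, 0.995, -0.004], [0.001, -0.004, -1.0]]
ft_force: [0.6, 1.2, -1.5]
opening: 0.249
```

servo_tool(rows=[[0.85,0,-0.4,0,0],[0.85,0,-0.7,0,0]])

```text
time_s: 10.73
position: [0.5442, -0.0098, 0.0902]
tool_rot: [[-0.995, 0.095, -0.002], [0.095, 0.995, -0.004], [0.001, -0.004, -1.0]]
ft_force: [1.2, 0.4, -1.2]
opening: 0.25
```

servo_tool(rows=[[0.85,0,-0.4,0,0],[0.85,0,-0.7,0,0]])

```text
time_s: 10.9
position: [0.5442, -0.0105, 0.0901]
tool_rot: [[-0.995, 0.095, -0.002], [0.095, 0.995, -0.004], [0.001, -0.004, -1.0]]
ft_force: [0.5, 1.0, -0.7]
opening: 0.247
```

servo_tool(rows=[[0.85,0,-0.4,0,0],[0.85,0,-0.7,0,0]])

```text
time_s: 11.07
position: [0.5441, -0.0113, 0.0901]
tool_rot: [[-0.995, 0.095, -0.002], [0.095, 0.995, -0.004], [0.001, -0.004, -1.0]]
ft_force: [0.4, 1.5, -0.9]
opening: 0.244
```

servo_tool(rows=[[0.85,0,-0.4,0,0],[0.85,0,-0.7,0,0]])

```text
time_s: 11.23
position: [0.544, -0.012, 0.0901]
tool_rot: [[-0.995, 0.095, -0.002], [0.095, 0.995, -0.004], [0.001, -0.004, -1.0]]
ft_force: [1.1, 0.7, -0.8]
opening: 0.248
```

servo_tool(rows=[[0.85,0,-0.4,0,0],[0.85,0,-0.7,0,0]])

```text
time_s: 11.4
position: [0.5439, -0.0128, 0.0901]
tool_rot: [[-0.995, 0.095, -0.002], [0.095, 0.995, -0.004], [0.001, -0.004, -1.0]]
ft_force: [0.0, 0.4, -1.1]
opening: 0.251
```

servo_tool(rows=[[0.85,0,-0.4,0,0],[0.85,0,-0.7,0,0]])

```text
time_s: 11.57
position: [0.5439, -0.0135, 0.0901]
tool_rot: [[-0.995, 0.096, -0.002], [0.096, 0.995, -0.004], [0.001, -0.004, -1.0]]
ft_force: [0.5, 3.2, -1.6]
opening: 0.249
```

servo_tool(rows=[[0.85,0,-0.4,0,0],[0.85,0,-0.7,0,0]])

```text
time_s: 11.73
position: [0.5439, -0.0135, 0.0902]
tool_rot: [[-0.995, 0.096, -0.001], [0.096, 0.995, -0.003], [0.001, -0.003, -1.0]]
ft_force: [0.7, 5.1, -1.2]
opening: 0.249
```

servo_tool(rows=[[0.85,0,-0.5,0,0],[0.85,0,-0.5,0,0],[0.85,0,-0.5,0,0]])

```text
time_s: 11.98
position: [0.5439, -0.0135, 0.0902]
tool_rot: [[-0.995, 0.096, -0.001], [0.096, 0.995, -0.002], [0.001, -0.002, -1.0]]
ft_force: [1.1, 4.9, -1.0]
opening: 0.249
```

servo_tool(rows=[[0.85,0,-0.5,0,0],[0.85,0,-0.5,0,0],[0.85,0,-0.5,0,0],[0.85,0,-0.5,0,0],[0.85,0,-0.5,0,0],[0.85,0,-0.5,0,0],[0.85,0,-0.5,0,0],[0.85,0,-0.5,0,0]])

```text
time_s: 12.65
position: [0.5439, -0.0136, 0.0901]
tool_rot: [[-0.995, 0.096, -0.001], [0.096, 0.995, -0.001], [0.001, -0.001, -1.0]]
ft_force: [1.7, 5.2, -0.4]
opening: 0.248
```

```bash
python3 - <<'E'
from cell import *
s=state();print(s["position"],s["ft_force"],s["wrist_torque"],s["tool_rot"])
E
```

```text
[ 0.54385514 -0.01355934  0.09013439] [ 1.74402373  5.22122495 -0.39335834] [ 0.97862685 -0.24333501  0.02553613] [[-9.95403869e-01  9.57572927e-02 -1.29570137e-03]
 [ 9.57585485e-02  9.95404143e-01 -9.44497815e-04]
 [ 1.19930396e-03 -1.06423126e-03 -9.99998715e-01]]
```

servo_tool(rows=[[0.85,0,0,0,0],[0.85,0,0,0,0],[0.6,0,0,0,0],[0.5,0,0,0,0],[0.5,0,0,0,0],[0.5,0,0,0,0],[0.5,0,0,-15,0],[0.5,0,0,-35,0],[0.5,0,0,-55,0],[0.5,0,0,-60,0],[0.5,0,0,-60,0]])

```text
time_s: 13.57
position: [0.5453, -0.0139, 0.1523]
tool_rot: [[-0.995, 0.096, 0.003], [0.096, 0.995, -0.002], [-0.003, -0.002, -1.0]]
ft_force: [-0.1, 0.3, 0.2]
opening: 0.5
```

servo_tool(rows=[[0.5,25,-8,0,0],[0.5,50,-18,0,0],[0.5,75,-26,0,0],[0.5,80,-27.5,0,0],[0.5,80,-27.5,0,0],[0.5,80,-27.5,0,0]])

```text
time_s: 14.07
position: [0.463, -0.0336, 0.1515]
tool_rot: [[-0.995, 0.096, 0.003], [0.096, 0.995, -0.002], [-0.003, -0.001, -1.0]]
ft_force: [-0.0, 0.5, 0.2]
opening: 0.502
```

```bash
python3 - <<'E'
from cell import *
import cv2,numpy as np
s=state();print(s["time_s"],s["position"],s["ft_force"])
p,d=read_camera("side");cv2.imwrite("pics/s3.png",cv2.resize(p[150:350,200:370,::-1],None,fx=3,fy=3,interpolation=cv2.INTER_CUBIC))
E
```

```text
14.0667 [ 0.46302954 -0.03359645  0.15145924] [-0.02937485  0.47394151  0.16856337]
```

View pics/s3.png

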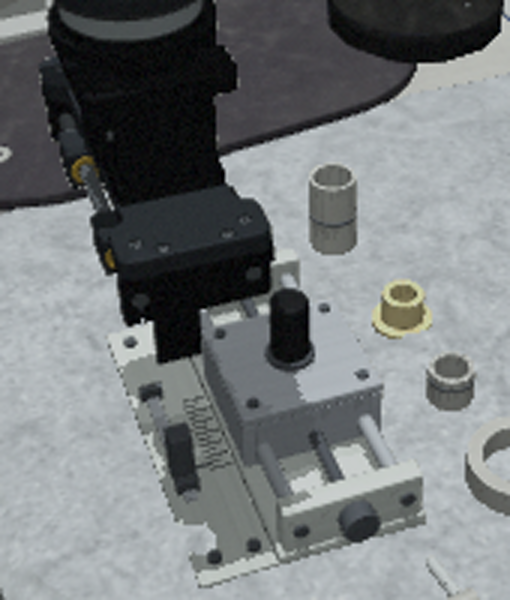

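servo_tool(rows=[[0.5,0,0,25,0],[0.5,0,0,55,0],[0.5,0,0,80,0],[0.5,0,0,98,0],[0.5,0,0,105,0],[0.5,0,0,105,0],[0.5,0,0,105,0]])

```text
time_s: 14.7
position: [0.4647, -0.0337, 0.0471]
tool_rot: [[-0.995, 0.096, 0.003], [0.096, 0.995, -0.002], [-0.003, -0.001, -1.0]]
ft_force: [0.3, -0.6, 0.1]
opening: 0.5
```

servo_tool(rows=[[0.7,1,0,1,0],[0.8,1,0,1,0],[0.9,1,0,1,0],[0.92,1,0,1,0],[0.92,1,0,1,0],[0.92,1,0,1,0],[0.92,1,0,1,0],[0.92,1,0,1,0],[0.92,1,0,1,0],[0.92,1,0,1,0],[0.92,1,0,1,0],[0.92,1,0,1,0]], squeeze=12)

```text
time_s: 15.7
position: [0.4641, -0.0329, 0.0467]
tool_rot: [[-0.995, 0.096, 0.004], [0.096, 0.995, -0.0], [-0.004, 0.0, -1.0]]
ft_force: [0.4, 4.3, 3.9]
opening: 0.146
```

```bash
python3 - <<'E'
from cell import *
s=state();print(s["time_s"],s["position"],s["ft_force"],s["opening"])
E
```

```text
15.7 [ 0.46410043 -0.03288428  0.04665086] [0.38158309 4.329712   3.9332141 ] 0.14607498212270395
```

servo_tool(rows=[[0.92,0,0,-0.4,0],[0.92,0,0,-0.4,0],[0.92,0,0,-0.4,0]])

```text
time_s: 15.95
position: [0.464, -0.0328, 0.0467]
tool_rot: [[-0.995, 0.096, 0.004], [0.096, 0.995, -0.0], [-0.004, 0.0, -1.0]]
ft_force: [2.7, 2.5, -3.0]
opening: 0.146
```

servo_tool(rows=[[0.92,0,-0.3,0,0],[0.92,0,-0.6,0,0],[0.92,0,-0.6,0,0]])

```text
time_s: 16.2
position: [0.464, -0.0329, 0.0467]
tool_rot: [[-0.995, 0.096, 0.004], [0.096, 0.995, 0.001], [-0.004, 0.002, -1.0]]
ft_force: [0.3, 4.2, -1.6]
opening: 0.143
```

servo_tool(rows=[[0.92,0,-0.5,0,0],[0.92,0,-0.8,0,0],[0.92,0,-0.8,0,0],[0.92,0,-0.8,0,0]])

```text
time_s: 16.53
position: [0.464, -0.033, 0.0467]
tool_rot: [[-0.995, 0.097, 0.005], [0.097, 0.995, 0.003], [-0.004, 0.004, -1.0]]
ft_force: [1.9, 7.0, -1.4]
opening: 0.145
```

```bash
python3 - <<'E'
from cell import *
s=state();print(s["time_s"],s["position"],s["ft_force"],s["opening"])
E
```

```text
16.5333 [ 0.46403577 -0.03300219  0.04669223] [ 1.93623615  6.95716116 -1.37669152] 0.145424311528625
```

servo_tool(rows=[[0.92,0,0.5,0,0],[0.92,0,2,0,0],[0.92,0,4,0,0],[0.92,0,7,0,0],[0.92,0,10.5,0,0],[0.92,0,14,0,0],[0.92,0,18,0,0],[0.92,0,22,0,0],[0.92,0,26,0,0],[0.92,0,29,0,0],[0.92,0,31,0,0],[0.92,0,32,0,0]])

```text
time_s: 17.53
position: [0.4671, -0.0008, 0.0467]
tool_rot: [[-0.995, 0.096, 0.005], [0.096, 0.995, 0.003], [-0.004, 0.004, -1.0]]
ft_force: [1.5, -1.0, -2.4]
opening: 0.147
```

```bash
python3 - <<'E'
from cell import *
s=state();print(s["time_s"],s["position"],s["ft_force"],s["opening"])
E
```

```text
17.5333 [ 0.46713032 -0.00075682  0.04671549] [ 1.4578784  -1.04258226 -2.43222435] 0.14740899004112223
```

servo_tool(rows=[[0.92,0,0,0,0],[0.92,0,0,0,0],[0.8,0,0,0,0],[0.6,0,0,0,0],[0.5,0,0,0,0],[0.5,0,0,0,0],[0.5,0,0,-15,0],[0.5,0,0,-40,0],[0.5,0,0,-75,0],[0.5,0,0,-110,0],[0.5,0,0,-140,0],[0.5,0,0,-150,0]])

```text
time_s: 18.53
position: [0.4689, -0.0015, 0.2025]
tool_rot: [[-0.995, 0.097, 0.013], [0.097, 0.995, 0.002], [-0.013, 0.004, -1.0]]
ft_force: [0.7, 0.1, 0.3]
opening: 0.496
```

```bash
python3 - <<'E'
from cell import *
import cv2,numpy as np
s=state();print(s["time_s"],s["position"],s["ft_force"])
p,d=read_camera("side");cv2.imwrite("pics/s4.png",cv2.resize(p[220:350,225:355,::-1],None,fx=4.6,fy=4.6,interpolation=cv2.INTER_CUBIC))
E
```

```text
18.5333 [ 0.46889126 -0.00151318  0.20249097] [0.7398918  0.07160701 0.34669713]
```

View pics/s4.png

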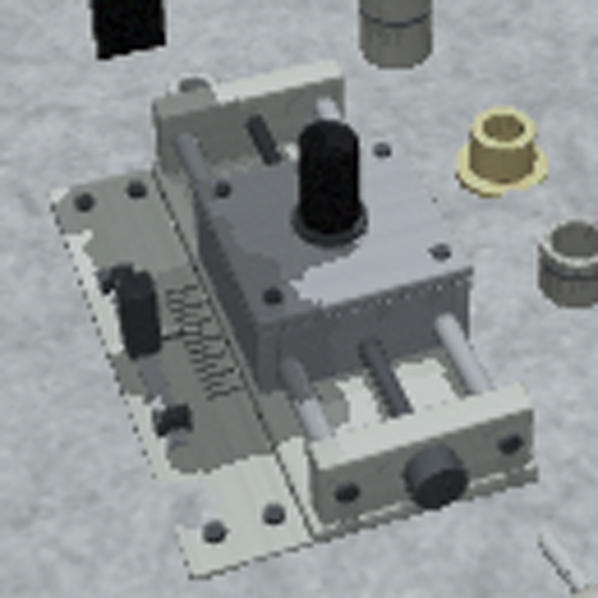

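servo_tool(rows=[[0.5,5,30,0,0],[0.5,15,65,0,0],[0.5,30,105,0,0],[0.5,40,140,0,0],[0.5,50,180,0,0],[0.5,50,210,0,0],[0.5,50,220,0,0],[0.5,50,220,0,0],[0.5,50,220,0,0]])

```text
time_s: 19.33
position: [0.4399, 0.2218, 0.2008]
tool_rot: [[-0.995, 0.096, 0.011], [0.096, 0.995, 0.001], [-0.011, 0.002, -1.0]]
ft_force: [-0.3, -0.3, -0.2]
opening: 0.501
```

```bash
python3 - <<'E'
from cell import *
import cv2,numpy as np
s=state();print(s["time_s"],s["position"],s["qd"].max())
p,d=read_camera("side");cv2.imwrite("pics/s5.png",cv2.resize(p[265:325,240:290,::-1],None,fx=10,fy=10,interpolation=cv2.INTER_CUBIC))
q,d=read_camera("top");cv2.imwrite("pics/t5.png",cv2.resize(q[220:360,250:420,::-1],None,fx=4.7,fy=4.2857,interpolation=cv2.INTER_CUBIC))
a=np.load("side0.npz")["p"];cv2.imwrite("pics/s5a.png",cv2.resize(a[265:325,240:290,::-1],None,fx=10,fy=10,interpolation=cv2.INTER_CUBIC))
E
```

```text
19.3333 [0.439927   0.22177662 0.20084826] 0.3534443700464475
```

View pics/t5.png

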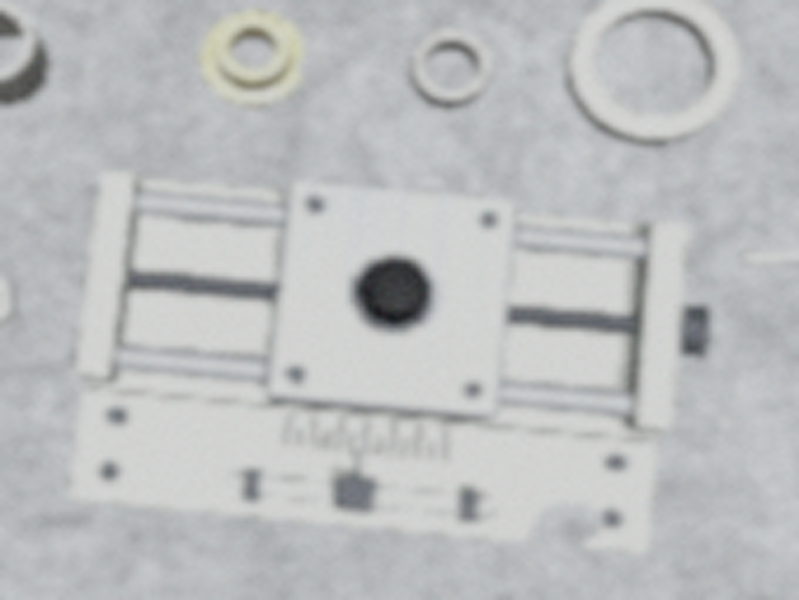

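View pics/s5.png

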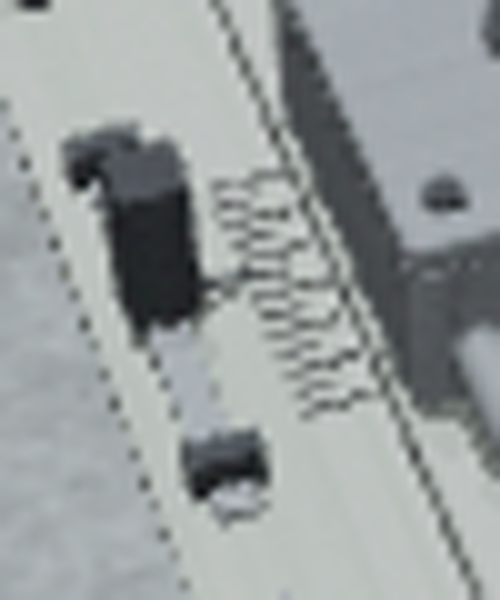

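View pics/s5a.png

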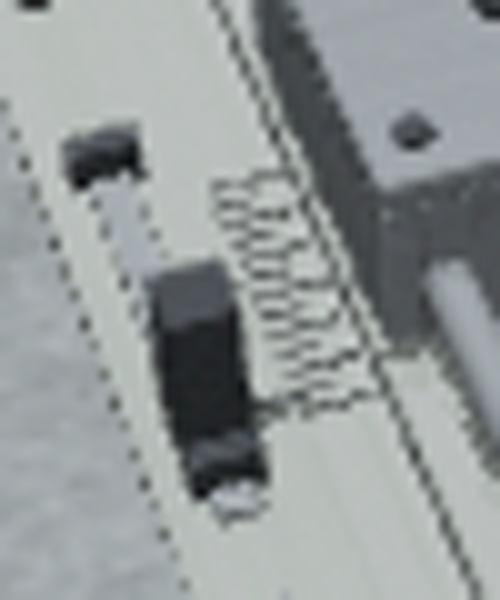

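```bash
python3 - <<'E'
from cell import *
import cv2,numpy as np
q,d=read_camera("top");np.save("top5.npy",q)
a=np.load("top0.npz")["p"]
f=lambda p:cv2.resize(p[310:350,298:358,::-1],None,fx=13,fy=7,interpolation=cv2.INTER_CUBIC)
cv2.imwrite("pics/t6.png",np.vstack([f(a),f(q)]))
E
```

```text
(no output)
```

View pics/t6.png

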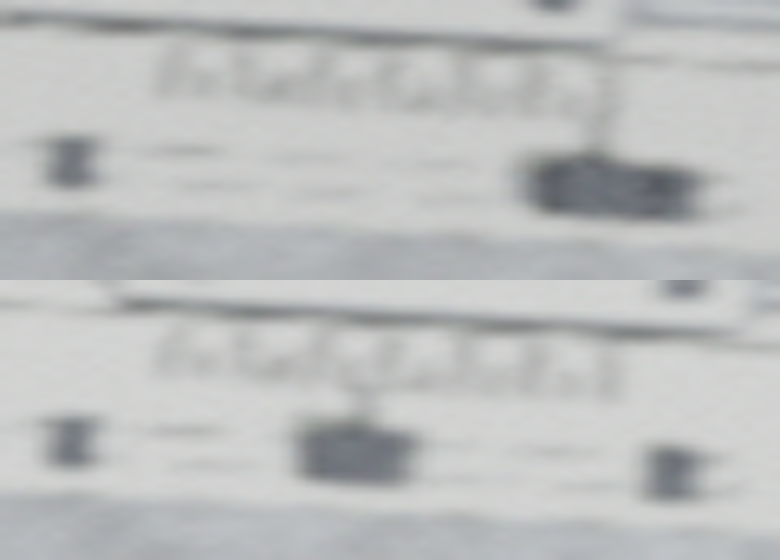

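```bash
python3 - <<'E'
from cell import *
print(finish_job())
E
```

```text
the job is handed in; nothing more can be done
None
```

I measured the saddle's free play as about 27.4 mm and set the marker to about 27.5 mm. I handed the job in at about 19.5 s, with the gripper open and clear of everything.

- **Left:** I gripped the post and eased the saddle to its collar. I held about 5.4 N there for over half a second.
- **Right:** I then eased it to the lock nut and held about 5.1 N for over half a second. The saddle did not move during the hold, so the nut was not dragged.
- **Marker:** I used the right end stop as the 60 mm reference. The marker would not move right under a push of up to 7 N, so I took it as already there. I then slid it 32.4 mm left, giving a reading of about 27.6 mm, and let go.

**Last checks:** the top camera puts the pointer at about 27 mm, give or take 1 mm. It read about 59 mm at the start, so it sits up to 1 mm below the figures from the arm, well within the 3 mm allowed. The brass bush, short sleeve and big ring had not moved in the close-up before and after. I did not compare the other parts by picture, but the arm never went near them. No check failed.

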